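Sort the tea lights, then hold the lantern over its place in the gift case

ROBOT

A 6-joint arm with a two-finger parallel gripper is mounted at the origin on the work surface. World frame = base frame: x ahead of the robot, y to its left, z up, the work surface at z = 0. Lengths are in m, angles in rad, forces in N, time in s.
With the tool pointing down it reaches from about 0.35 to 0.85 m from the base axis. Payload 8.1 kg.
Tool frame: the origin (TCP) lies at the very end of the fingers, on their centre line; the grasp point (between the pads) lies 19 mm behind it; z points along the fingers, y is the direction in which the jaws open and shut (so a half turn about z gives the same grasp; the last joint's range is limited). The gripper opens to 93 mm and grips with 3 to 60 N. Pads are 15 mm wide; open, the fingers measure 128 mm over their backs; the gripper's body (75 mm by 188 mm) begins 65 mm behind the grasp point.
Start: joints at [1.215, 0.13, 1.488, -0, 1.523, -0.085], TCP at [0.16, 0.578, 0.219] pointing down, gripper open.
Joint ranges: [-2.96, 2.96], [-0.89, 2.26], [0.02, 2.5], [-1.34, 4.48], [0, 2.73], [-2.66, 2.66]. Speed limits (rad/s): [2.39, 2.39, 2.79, 3.14, 3.14, 3.14].

INTERFACE

Orientations are given as a rotation vector (axis times angle).
In Python, from plant import read_state, read_camera, close_job gives the robot as it stands.
- The arm moves only by the tool jog_arm, never from a script. Its argument "motion" is one flat list of numbers, 7 for each row, row after row: the opening, from 0 (shut) to 1 (fully open), then the shift along the tool's x, y, z scaled (see below), then the turn, a rotation vector about the tool's x, y, z scaled (see below). A call has 1 to 8 rows; each row is the pose to reach, as a shift and turn from the pose measured when the call began, along the tool's axes at that moment; what a row does not reach only later rows make up. The controller multiplies each number of a shift by 0.5 m and each number of a turn by 90 degrees. A row lasts 1/10 s, in which the tool goes at most 50 mm and 8.59 degrees, less where a joint would pass 70% of its speed; a pose out of reach is approached as far as the arm can. A call with a number of a shift or a turn outside -1 to 1 is refused whole. A call with a gripper value outside its range is refused whole. The fingers move at their own pace and stop on an object; "grip_force" is the grip in N (left out, the last holds). Time passes only in rows, so rows that repeat a pose let the fingers close. It gives the time, the measured TCP pose, the force and the opening at its end, in the units of the state.
- read_state(): the state, without advancing time (a new reading comes with each control period).
- read_camera(name): name is "side" or "top" or "wrist"; returns a dict with "frame" (384x512x3 uint8, red, green, blue), "vertical_fov" (degrees; the focal length in pixels is half the picture's height over the tangent of half this angle, whatever the lens; pixels are square), "cx", "cy" (the principal point, pixels), "dist_coeffs" ([k1, k2, p1, p2, k3] as OpenCV has them; the pictures are not rectified), "world_from_camera" (4x4, takes a point from camera to world coordinates); the wrist camera has in their place "hand_eye" (4x4, takes a point from camera to tool coordinates, whose origin is the TCP and whose axes are the flange's). Camera axes: x right, y down, z forward; pixel columns grow to the right and rows downward; lengths in m; the calibration is good to about 2 mm. A picture is of the moment at which its call begins: read the wrist's pose just before it. There is no depth.
- close_job(): hands the job in, once; it reports no verdict.
The state is a dict: "t": time; "q": joint angles; "dq": joint speeds; "joint_torque": joint torques, N m; "tool_pos": TCP position; "orientation": TCP orientation; "force": force on the tool from outside, world axes, zero at the start; "wrist_torque": the same for the moment, N m; "opening": finger opening in m.
Only numpy, scipy, OpenCV 4.12 (cv2) and the standard library are available. Lean on these libraries where they do the work, as an engineer would, in place of code of your own. Each camera call takes 0.05 s, during which the arm holds its last target.

TASK

Sort the three LED tea lights: the two green-topped ones into the celadon bowl, the orange-topped one into the amber glass dish. Then take the folding lantern by its grip bar, carry it over the bowl and dish to the open aluminium gift case without bumping any of them, and stop with it upright, centred over the oblong recess in the foam, lined up to drop in, with its underside about 15 mm above the foam and not touching, so that I can slip a card underneath. Finish while still holding it there; leave the bowl, the dish, the fork, the vase and the jar where they stand.

Things in the scene. Friction and masses are not known exactly. Their poses are not given: they have to be found in the camera images.
- light_green1: LED tea light, loose: a disc 34 mm across, white lower part 20 mm high, green top, 32 mm high in all (straight-sided to 20 mm, all but straight to 26 mm); 30 g. Stands on its flat base on the sideboard. Origin: centre of the underside, z up.
- light_green2: LED tea light, loose: a disc 34 mm across, white lower part 20 mm high, green top, 32 mm high in all (straight-sided to 20 mm, all but straight to 26 mm); 30 g. Stands on its flat base on the sideboard. Origin: centre of the underside, z up.
- light_orange: LED tea light, loose: a disc 34 mm across, white lower part 20 mm high, orange top, 32 mm high in all (straight-sided to 20 mm, all but straight to 26 mm); 30 g. Stands on its flat base on the sideboard. Origin: centre of the underside, z up.
- bowl: Loose celadon (pale green) ceramic bowl, 130 mm across the rim, 46 mm high, wall 4 mm; its flat inner floor lies 5 mm up and is about 78 mm across, the inside widens to 106 mm at 18 mm height. Holds both green lights side by side. Origin: centre of the underside, z up.
- dish: Loose small amber glass dish, 116 mm across the rim, 30 mm high, wall 4 mm; its flat inner floor lies 5 mm up and is about 78 mm across. Origin: centre of the underside, z up.
- lantern: Loose folding camping-style lantern, folded: orange plastic base and roof 80 mm (its x) by 54 mm (its y), off-white pleated middle, roof top 84 mm up; 0.24 kg. Above the roof a grey grip bar on two end posts. Origin: centre of the underside, z up.
- lantern_bar (a point): Middle of the lantern's grip bar, 118 mm above the lantern's underside. The bar is 74 mm long (lantern's x), 14 mm thick (lantern's y), 18 mm high; below it 25 mm of free space down to the roof; its two posts stand 33 mm either side of the middle.
- case: Fixed open aluminium gift case, 150 mm (its x) by 180 mm (its y), rim 64 mm high, filled with black foam whose top lies 60 mm up; two lever latches and a carrying handle on the -x side; the lid is folded back on the +x side, sloping from 60 mm high down to the sideboard 160 mm farther on. Lantern and case stand on opposite sides of the bowl and dish; either may be left. Origin: centre of the underside, z up.
- recess (a point): Centre of the mouth of the oblong recess in the case's foam, at the foam's top (60 mm up, over the middle of the case; axes as the case's). The recess is 96 mm along the case's y and 70 mm along its x, so the lantern's x (long side) belongs along the case's y, either way round.
- fork: Stainless steel cake fork lying flat, 150 mm long, 22 mm wide, 5 mm thick; leave alone. Origin: on its underside near the middle.
- vase: Small blue ceramic vase, 64 mm across, 80 mm high; leave alone. Origin: centre of the underside.
- jar: Small jar with brass cap, 56 mm across, 75 mm high; leave alone. Origin: centre of the underside.
There are look-alikes about, which are no part of the job. Of the things like the lantern, leave any that is blue; of the rest the smaller one is meant.

How it is judged:
On the way, in this order (a step that is already met when the one before it is completed fails the run):
1. both green lights lie in the bowl and the orange one in the dish, let go (horizontal distance between each of light_green1, light_green2 and bowl below 0.045 m and z of light_green1 in the frame of bowl between 0 and 0.05 m and contact force between each of light_green1, light_green2, light_orange and the fingers below 0.1 N and linear speed of each of light_green1, light_green2, light_orange below 0.02 m/s and z of light_green2 in the frame of bowl between 0 and 0.05 m and horizontal distance between light_orange and dish below 0.045 m and z of light_orange in the frame of dish between 0 and 0.05 m), for 0.2 s.
2. the lantern is lifted in the gripper (contact force between lantern and the fingers above 1 N and height (world z) of lantern above 0.05 m), for 0.2 s.
At the end, for the whole second after the job is handed in: Both green lights in the bowl and the orange one in the dish, released; the lantern held still by the fingers, upright and lined up with the recess within 7 degrees, centred within 8 mm, its underside 4 to 30 mm above the foam, touching nothing else (all of step 1 and contact force between lantern and the fingers above 1 N and horizontal distance between lantern and recess below 0.008 m and z of lantern in the frame of recess between 0.004 and 0.03 m and angle between the x axis of lantern and the y axis of case, either way round below 0.12 rad and angle between lantern's own z axis and vertical below 0.12 rad and contact force between lantern and case below 0.3 N and linear speed of lantern below 0.02 m/s and angular speed of lantern below 0.15 rad/s); the arm keeps its last pose, push and grip.
It fails at once if the lantern bumps the case, the bowl or the dish (contact force between lantern and case above 1 N or contact force between lantern and bowl above 1 N or contact force between lantern and dish above 1 N).
It fails at once if the bowl or dish is shifted more than 50 mm or tipped (distance of any of bowl, dish from where it was at the start of the episode above 0.05 m or angle between any of bowl, dish's own z axis and vertical above 0.5 rad).
It fails at once if fork, vase or jar is shifted more than 30 mm (distance of any of fork, vase, jar from where it was at the start of the episode above 0.03 m).
It also fails if it takes over 72 s, if anything falls off the work surface, if the arm or the gripper's body presses on something with over 40 N, if the wrist force passes 120 N, or if a joint passes its speed limit or range.

## Working session

There is one attempt and no reset: what is moved stays moved. The work goes in short steps, Python scripts to look and compute and a tool call to move; the robot and the scene stay as the last step left them, time stands still between calls to the robot, and variables do not carry over. Pictures are saved under pics/ and viewed, and the job is handed in when it is done.

Besides the shell and the picture viewer there is one more tool, called after "Emit:" by a JSON object that holds its "fn" and its "kwargs", one argument or row to a line. jog_arm: Moves the arm, as the interface text tells. Its arguments: {"type":"object","properties":{"motion":{"type":"array","items":{"type":"number"}},"grip_force":{"type":"number"}},"required":["motion"]}

```bash
ls; mkdir -p pics; python3 - <<'E'
from plant import *
import cv2,numpy as np,json
s=read_state();print(s)
for n in("side","top","wrist"):
    c=read_camera(n);cv2.imwrite(f"pics/{n}0.png",c["frame"][:,:,::-1])
    print(n,{k:np.round(v,4).tolist() for k,v in c.items() if k!="frame"})
    np.savez(f"{n}0.npz",**c)
E
```

```text
pics
{'t': 0.0, 'q': array([ 1.21458014e+00,  1.31155184e-01,  1.48929729e+00, -1.03785553e-05,
        1.52302355e+00, -8.53865488e-02]), 'dq': array([0.00042844, 0.00112129, 0.00072105, 0.00035633, 0.00059045,
       0.00067869]), 'joint_torque': array([-3.11866033e-04, -5.59822190e+01, -4.91763926e+01,  7.66627654e-02,
        3.49953223e-02, -1.27782032e-04]), 'tool_pos': array([0.1602867 , 0.57758211, 0.21758115]), 'orientation': array([-4.24063948e-01, -3.11243279e+00,  2.88976441e-03]), 'force': array([ 0.39487009, -0.83841736, -0.10274152]), 'wrist_torque': array([ 0.01714875, -0.0285292 ,  0.00475425]), 'opening': 0.09296304706626195}
side {'vertical_fov': 53.9755, 'cx': 253.385, 'cy': 199.6275, 'dist_coeffs': [-0.0606, 0.0, 0.0, 0.0, 0.0], 'world_from_camera': [[-0.8193, -0.3811, 0.4284, 0.2118], [-0.5732, 0.559, -0.5991, 0.5319], [-0.0112, -0.7364, -0.6764, 0.6845], [0.0, 0.0, 0.0, 1.0]]}
top {'vertical_fov': 47.5939, 'cx': 251.1137, 'cy': 192.3988, 'dist_coeffs': [-0.1712, 0.0, 0.0, 0.0, 0.0], 'world_from_camera': [[0.0256, -0.9894, 0.1429, 0.4553], [-0.9996, -0.0243, 0.0112, -0.0166], [-0.0077, -0.1431, -0.9897, 1.1218], [0.0, 0.0, 0.0, 1.0]]}
wrist {'vertical_fov': 67.081, 'cx': 254.0414, 'cy': 193.6688, 'dist_coeffs': [-0.0039, 0.0, 0.0, 0.0, 0.0], 'hand_eye': [[0.001, -0.956, -0.2935, 0.0821], [1.0, 0.0008, 0.0007, -0.0002], [-0.0004, -0.2935, 0.956, -0.1663], [0.0, 0.0, 0.0, 1.0]]}
```

View pics/top0.png

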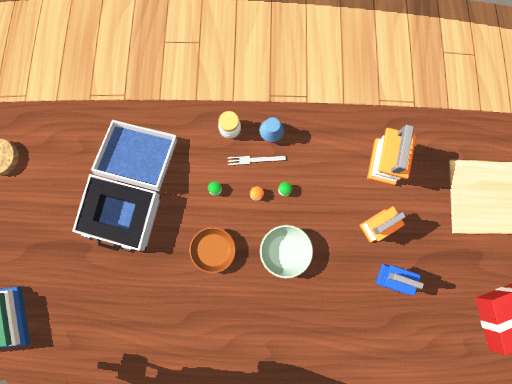

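View pics/side0.png

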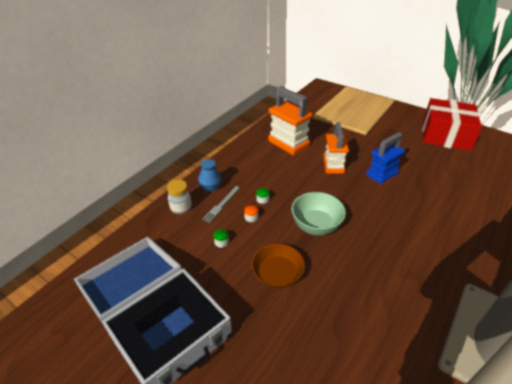

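View pics/wrist0.png

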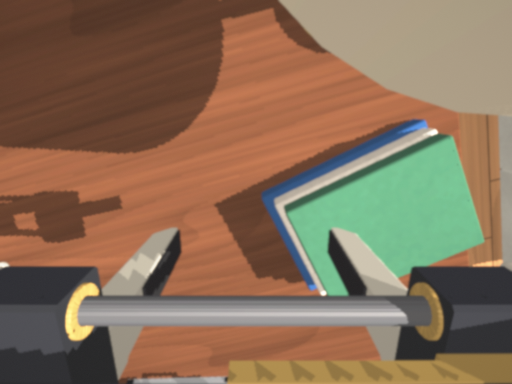

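```bash
cat > h.py <<'E'
import numpy as np,cv2
from scipy.spatial.transform import Rotation as R
def K(c):
    f=192/np.tan(np.radians(float(c["vertical_fov"]))/2)
    return np.array([[f,0,float(c["cx"])],[0,f,float(c["cy"])],[0,0,1]])
def pose(c,s=None):
    if "world_from_camera" in c: return np.array(c["world_from_camera"])
    T=np.eye(4);T[:3,:3]=R.from_rotvec(s["orientation"]).as_matrix();T[:3,3]=s["tool_pos"]
    return T@np.array(c["hand_eye"])
def onplane(c,uv,z,s=None):
    uv=np.array(uv,float).reshape(-1,1,2)
    n=cv2.undistortPoints(uv,K(c),np.array(c["dist_coeffs"])).reshape(-1,2)
    T=pose(c,s);d=np.c_[n,np.ones(len(n))]@T[:3,:3].T
    t=(z-T[2,3])/d[:,2]
    return T[:3,3]+d*t[:,None]
def proj(c,P,s=None):
    T=np.linalg.inv(pose(c,s))
    return cv2.projectPoints(np.array(P,float).reshape(-1,1,3),cv2.Rodrigues(T[:3,:3])[0],T[:3,3],K(c),np.array(c["dist_coeffs"]))[0].reshape(-1,2)
E
python3 - <<'E'
import cv2,numpy as np
im=cv2.imread("pics/top0.png")
def crop(n,x,y,w,h,k):
    cv2.imwrite(n,cv2.resize(im[y:y+h,x:x+w],None,fx=k,fy=k,interpolation=cv2.INTER_CUBIC))
crop("pics/c1.png",350,110,90,200,3)
crop("pics/c2.png",180,100,140,180,4) if 0 else crop("pics/c2.png",180,105,145,175,3.4)
crop("pics/c3.png",65,110,120,150,4)
im=cv2.imread("pics/side0.png")
crop("pics/c4.png",255,80,160,115,5)
E
```

```text
(no output)
```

View pics/c1.png

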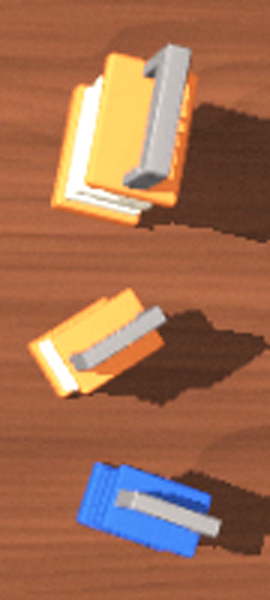

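View pics/c2.png

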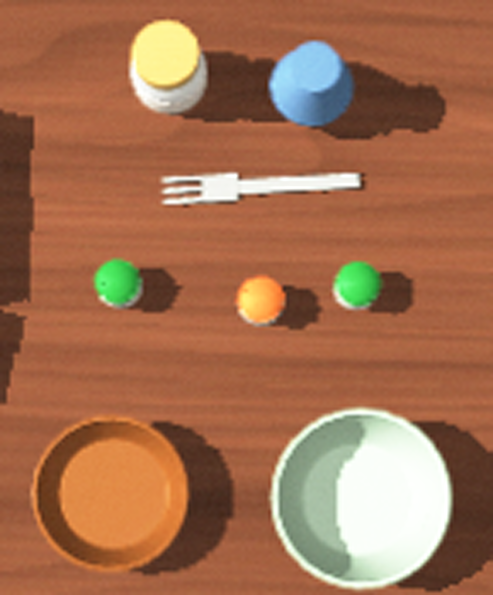

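View pics/c3.png

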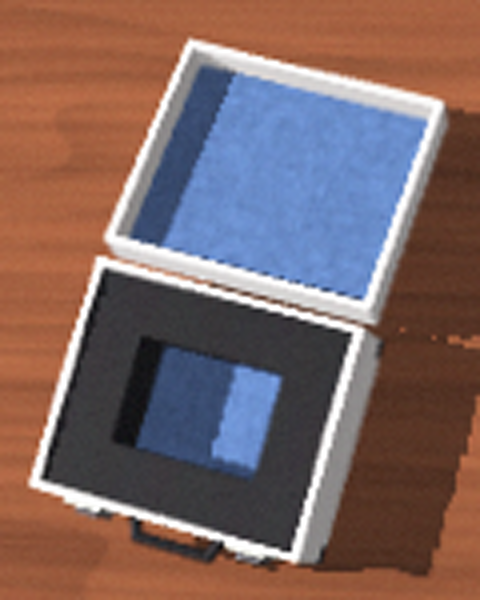

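View pics/c4.png

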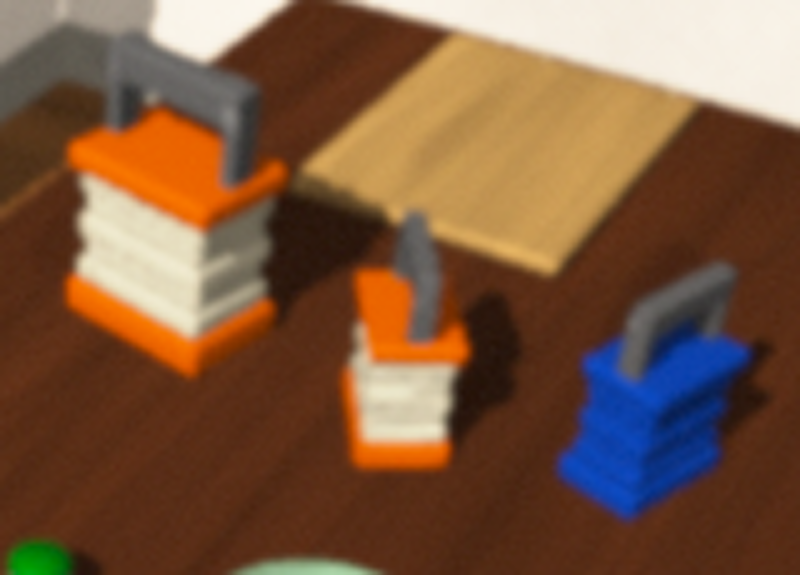

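```bash
cat > m.py <<'E'
from h import *
from scipy.optimize import least_squares
T=dict(np.load("top0.npz"));S=dict(np.load("side0.npz"))
hs=lambda c:cv2.cvtColor(c["frame"],cv2.COLOR_RGB2HSV)
def blobs(c,lo,hi,roi):
    m=cv2.inRange(hs(c),lo,hi);k=np.zeros_like(m);x,y,w,h=roi;k[y:y+h,x:x+w]=m[y:y+h,x:x+w]
    n,_,st,ce=cv2.connectedComponentsWithStats(k);return [(ce[i].round(1),st[i,4]) for i in range(1,n) if st[i,4]>30]
for c,roi in((T,(190,170,130,35)),(S,(200,180,80,70))):
  for nm,lo,hi in(("g",(50,120,60),(75,255,255)),("o",(5,150,150),(16,255,255)) ):
    for ce,a in blobs(c,lo,hi,roi): print(nm,ce,a,onplane(c,ce,.025).round(4))
def P(x,y,o,k): return np.array([x/k+o[0]-.5+.5/k,y/k+o[1]-.5+.5/k])
# bowls: rim ellipses
for nm,z,box in(("dish",.030,(35,418,189,570)),("bowl",.046,(272,409,452,588))):
    ctr=P((box[0]+box[2])/2,(box[1]+box[3])/2,(180,105),3.4);print(nm,ctr,onplane(T,ctr,z).round(4))
rec=[P(*p,(65,110),4) for p in((143,338),(283,375),(252,478),(115,440))]
r=onplane(T,rec,.06);print("recess",r.mean(0).round(4),[np.linalg.norm(r[i]-r[i-1]).round(4) for i in range(4)],r.round(3)[:,:2].tolist())
v=(r[1]-r[0]+r[2]-r[3]);print("case y dir",np.degrees(np.arctan2(v[1],v[0])))
b=[P(*p,(350,110),3) for p in((76,362),(160,316))]
b=onplane(T,b,.127);print("bar",b.round(4),b.mean(0).round(4),np.linalg.norm(b[1]-b[0]),np.degrees(np.arctan2(*(b[1]-b[0])[1::-1])))
E
python3 m.py
```

```text
g [214.  187.2] 129 [[0.6248 0.091  0.025 ]]
g [285. 188.] 128 [[ 0.6271 -0.0902  0.025 ]]
o [254.1 186.1] 3646 [[ 0.6301 -0.0113  0.025 ]]
g [262.6 192.5] 85 [[ 0.6253 -0.0886  0.025 ]]
g [220.5 234.9] 122 [[0.6231 0.0919 0.025 ]]
o [250.3 210.3] 117 [[ 0.6132 -0.0154  0.025 ]]
dish [212.58823529 249.94117647] [[0.4654 0.0883 0.03  ]]
bowl [286.11764706 251.26470588] [[ 0.4666 -0.0941  0.046 ]]
recess [0.552  0.3368 0.06  ] [np.float64(0.0664), np.float64(0.095), np.float64(0.0667), np.float64(0.0928)] [[0.595, 0.376], [0.574, 0.283], [0.509, 0.299], [0.53, 0.389]]
case y dir -102.8214881405779
bar [[ 0.5174 -0.2937  0.127 ]
 [ 0.5543 -0.3615  0.127 ]] [ 0.5359 -0.3276  0.127 ] 0.07714792888931893 -61.449941377232946
```

```bash
cat > ov.py <<'E'
from h import *
T=dict(np.load("top0.npz"));S=dict(np.load("side0.npz"))
def box(cx,cy,a,lx,ly,z):
    c,s=np.cos(a),np.sin(a);return [[cx+c*x-s*y,cy+s*x+c*y,z] for x,y in((lx,ly),(lx,-ly),(-lx,-ly),(-lx,ly))]
def circ(x,y,r,z): t=np.linspace(0,6.28,40);return np.c_[x+r*np.cos(t),y+r*np.sin(t),t*0+z]
def polys(p):
    o=[]
    for x,y in p["lights"]: o+=[circ(x,y,.017,0),circ(x,y,.017,.022)]
    o+=[circ(*p["dish"],.058,.03),circ(*p["bowl"],.065,.046)]
    x,y,a=p["case"];o+=[box(x,y,a,.035,.048,.06),box(x,y,a,.075,.09,.064)]
    x,y,a=p["lan"];o+=[box(x,y,a,.04,.027,0),box(x,y,a,.04,.027,.084),box(x,y,a,.037,.007,.127)]
    return o
if __name__=="__main__":
    p=dict(lights=[(.6248,.091),(.6263,-.0895),(.613,-.0175)],dish=(.4654,.0883),bowl=(.4666,-.0941),case=(.552,.3368,np.radians(-12.8)),lan=(.5359,-.3276,np.radians(-61.4)))
    k=4
    for n,c,rois in(("T",T,[(180,170,140,115),(65,170,110,90),(345,180,80,80)]),("S",S,[(200,170,160,125),(80,230,160,150),(310,110,60,80)])):
        im=cv2.resize(c["frame"][:,:,::-1],None,fx=k,fy=k,interpolation=cv2.INTER_CUBIC)
        for q in polys(p):
            uv=(proj(c,q)+.5)*k
            cv2.polylines(im,[uv.astype(int)],True,(255,0,255),1)
        for i,(x,y,w,h) in enumerate(rois): cv2.imwrite(f"pics/ov{n}{i}.png",im[y*k:(y+h)*k,x*k:(x+w)*k])
E
python3 ov.py; python3 - <<'E'
import cv2,numpy as np
for n in "TS":
    a=[cv2.imread(f"pics/ov{n}{i}.png") for i in (1,2)]
    h=max(i.shape[0] for i in a);a=[cv2.copyMakeBorder(i,0,h-i.shape[0],0,0,0) for i in a]
    o=np.hstack(a);o=o[:, :];
    f=min(1,800/o.shape[1],600/o.shape[0]);cv2.imwrite(f"pics/ov{n}.png",cv2.resize(o,None,fx=f,fy=f))
E
```

```text
(no output)
```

View pics/ovT.png

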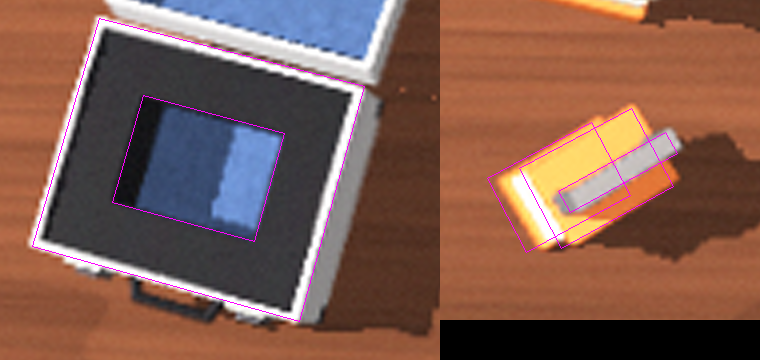

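View pics/ovS.png

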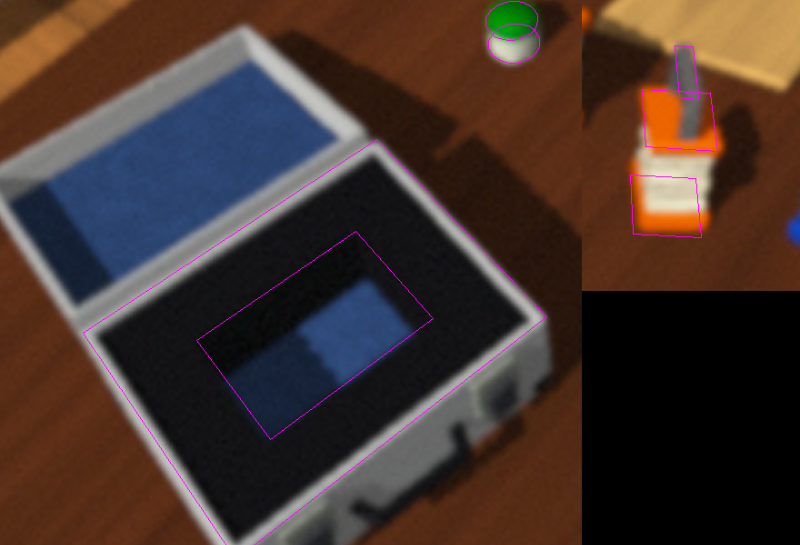

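View pics/ovT0.png

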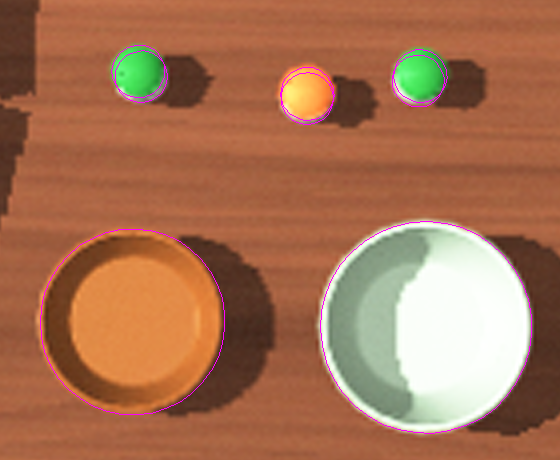

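View pics/ovS0.png

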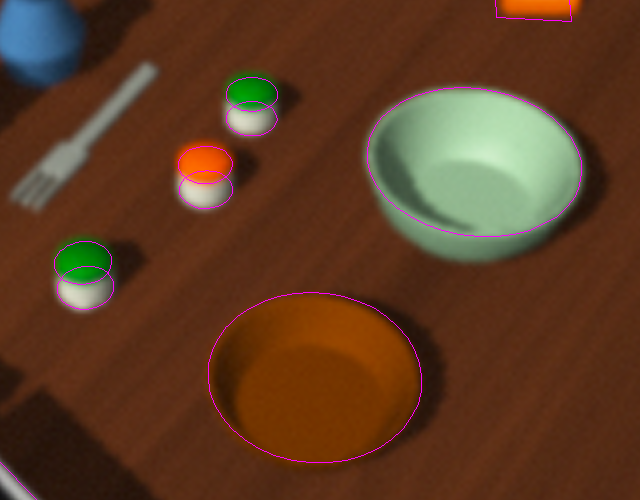

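Lantern look-alikes in the top picture are the big orange one (395,155), the small orange one (383,224) and the blue one (400,280). Blue is excluded, and the small orange one is the smaller of the remaining two. The crops c1 and c4 confirm this, so it is the target. The model overlays fit within 1 px, except that the lantern needs to move about 4 mm towards -y.

The pixel positions are: green lights (214,188) and (285,188), orange light (257,193), dish (213,250), bowl (286,251), case recess (114,210).

```bash
cat > plan.py <<'E'
import sys
from h import *
from plant import read_state
# usage: x y z toolYangle_deg
def go(x,y,z,a,s=None):
    s=s or read_state();R0=R.from_rotvec(s["orientation"]).as_matrix()
    t=np.radians(a);ty=np.array([np.cos(t),np.sin(t),0]);tz=np.array([0,0,-1.]);Rt=np.c_[np.cross(ty,tz),ty,tz]
    d=R0.T@(np.array([x,y,z])-s["tool_pos"])
    r=R.from_matrix(R0.T@Rt).as_rotvec()
    print("t",round(s["t"],2),"pos",s["tool_pos"].round(4),"yang",round(np.degrees(np.arctan2(R0[1,1],R0[0,1])),2),"tilt",round(np.degrees(np.arccos(-R0[2,2])),2),"open",round(s["opening"],4),"F",s["force"].round(2))
    print("shift",(d/.5).round(4),"turn",(r/(np.pi/2)).round(4),"rows>=",max(np.linalg.norm(d)/.05,np.degrees(np.linalg.norm(r))/8.59).round(1))
if __name__=="__main__": go(*map(float,sys.argv[1:5]))
E
python3 plan.py .625 .091 .12 90
python3 - <<'E'
from h import *
T=dict(np.load("top0.npz"))
print(onplane(T,[(230,158),(285,158),(385,178)],.0),onplane(T,[(395,178),(408,130)],.19))
E
```

```text
t 0.15 pos [0.1603 0.5777 0.2178] yang 74.48 tilt 0.08 open 0.0929 F [0.2  0.07 0.3 ]
shift [-1.1559 -0.6891  0.1965] turn [-0.0009 -0.0002 -0.1724] rows>= 13.6
[[ 0.70757752  0.05419571  0.        ]
 [ 0.7111021  -0.09085101  0.        ]
 [ 0.66459191 -0.35820433  0.        ]] [[ 0.6297952  -0.32320772  0.19      ]
 [ 0.74129186 -0.35755666  0.19      ]]
```

Emit:
{"fn": "jog_arm", "kwargs": {
  "motion": [0.6,-0.8,-0.477,0.05,0,0,-0.172,0.6,-0.8,-0.477,0.05,0,0,-0.172,0.6,-0.8,-0.477,0.05,0,0,-0.172,0.6,-0.8,-0.477,0.05,0,0,-0.172,0.6,-0.8,-0.477,0.05,0,0,-0.172,0.6,-0.8,-0.477,0.05,0,0,-0.172,0.6,-0.8,-0.477,0.05,0,0,-0.172,0.6,-0.8,-0.477,0.05,0,0,-0.172],
  "grip_force": 15
}}

```text
t: 0.95
tool_pos: [0.4358, 0.2886, 0.1967]
orientation: [-0.001, -3.141, 0.002]
force: [0.6, 0.5, -0.4]
opening: 0.0558
```

```bash
python3 plan.py .625 .091 .08 90
```

```text
t 0.95 pos [0.4358 0.2886 0.1967] yang 89.97 tilt 0.08 open 0.0558 F [ 0.6   0.49 -0.43]
shift [-0.3787 -0.3946  0.2337] turn [-0.0008 -0.0003 -0.0003] rows>= 5.9
```

Emit:
{"fn": "jog_arm", "kwargs": {
  "motion": [0.6,-0.379,-0.395,0.234,-0.001,0,0,0.6,-0.379,-0.395,0.234,-0.001,0,0,0.6,-0.379,-0.395,0.234,-0.001,0,0,0.6,-0.379,-0.395,0.234,-0.001,0,0,0.6,-0.379,-0.395,0.234,-0.001,0,0,0.6,-0.379,-0.395,0.234,-0.001,0,0,0.6,-0.379,-0.395,0.234,-0.001,0,0,0.6,-0.379,-0.395,0.234,-0.001,0,0]
}}

```text
t: 1.75
tool_pos: [0.6244, 0.0898, 0.078]
orientation: [-0.004, -3.138, -0.001]
force: [0.1, 0.8, 0.7]
opening: 0.056
```

```bash
python3 plan.py .625 .091 .006 90
python3 - <<'E'
from h import *
from plant import *
s=read_state();c=read_camera("wrist");im=c["frame"][:,:,::-1].copy()
for x,y in[(.6248,.091),(.6263,-.0895),(.613,-.0175)]:
  for z in(0,.022):
    t=np.linspace(0,6.28,40);uv=proj(c,np.c_[x+.017*np.cos(t),y+.017*np.sin(t),t*0+z],s)
    cv2.polylines(im,[uv.astype(int)],True,(255,0,255),1)
cv2.imwrite("pics/w1.png",im)
E
```

```text
t 1.75 pos [0.6244 0.0898 0.078 ] yang 89.84 tilt 0.21 open 0.056 F [0.1  0.77 0.7 ]
shift [-0.0017  0.0023  0.1441] turn [ 0.0003 -0.0024 -0.0017] rows>= 1.4
```

View pics/w1.png

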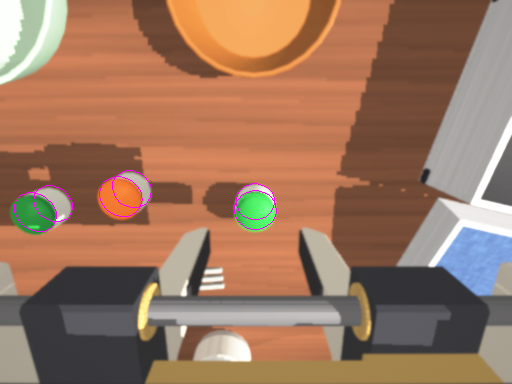

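The wrist overlay matches all three lights (green at (255,205), orange at (124,192), green at (40,210)), so I'll descend and grip.

Emit:
{"fn": "jog_arm", "kwargs": {
  "motion": [0.6,-0.002,0.002,0.08,0,-0.002,-0.002,0.6,-0.002,0.002,0.144,0,-0.002,-0.002,0.6,-0.002,0.002,0.144,0,-0.002,-0.002,0.25,-0.002,0.002,0.144,0,-0.002,-0.002,0.2,-0.002,0.002,0.144,0,-0.002,-0.002,0.2,-0.002,0.002,0.144,0,-0.002,-0.002,0.2,-0.002,0.002,0.144,0,-0.002,-0.002,0.2,-0.002,0.002,0.144,0,-0.002,-0.002]
}}

```text
t: 2.6
tool_pos: [0.6274, 0.0923, 0.0101]
orientation: [-0.003, 3.136, 0.002]
force: [-1.6, 1.0, 7.3]
opening: 0.0336
```

```bash
python3 plan.py .625 .091 .09 90; python3 plan.py .447 -.094 .1 90
```

```text
t 2.6 pos [0.6274 0.0923 0.0101] yang 90.11 tilt 0.31 open 0.0336 F [-1.58  1.04  7.34]
shift [ 0.0039 -0.0024 -0.1599] turn [0.0008 0.0034 0.0012] rows>= 1.6
t 2.6 pos [0.6274 0.0923 0.0101] yang 90.11 tilt 0.31 open 0.0336 F [-1.58  1.04  7.34]
shift [ 0.3605 -0.3717 -0.1822] turn [0.0008 0.0034 0.0012] rows>= 5.5
```

Emit:
{"fn": "jog_arm", "kwargs": {
  "motion": [0.2,0,0,-0.08,0,0,0,0.2,0.004,0,-0.16,0,0.003,0,0.2,0.09,-0.095,-0.182,0,0.003,0,0.2,0.18,-0.19,-0.182,0,0.003,0,0.2,0.27,-0.28,-0.182,0,0.003,0,0.2,0.36,-0.372,-0.182,0,0.003,0,0.2,0.36,-0.372,-0.182,0,0.003,0,0.2,0.36,-0.372,-0.182,0,0.003,0]
}}

```text
t: 3.4
tool_pos: [0.4445, -0.0969, 0.1002]
orientation: [0.002, 3.141, -0.0]
force: [0.7, -0.2, -0.2]
opening: 0.0335
```

```bash
python3 plan.py .448 -.094 .018 90
python3 - <<'E'
from h import *
from plant import *
c=read_camera("side");cv2.imwrite("pics/s1.png",cv2.resize(c["frame"][:,:,::-1],None,fx=1.5,fy=1.5))
s=read_state();c=read_camera("wrist");cv2.imwrite("pics/w2.png",c["frame"][:,:,::-1])
E
```

```text
t 3.4 pos [ 0.4445 -0.0969  0.1002] yang 89.93 tilt 0.01 open 0.0335 F [ 0.74 -0.19 -0.21]
shift [-0.0071  0.0059  0.1644] turn [-0.      0.0001 -0.0008] rows>= 1.6
```

View pics/w2.png

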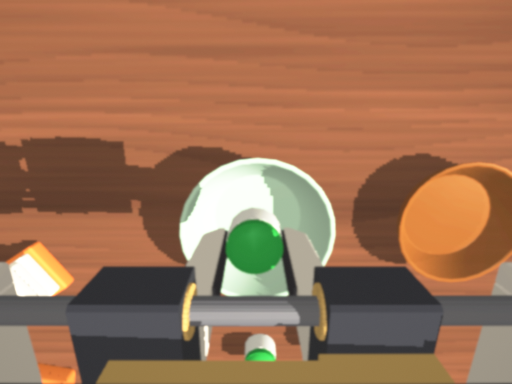

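View pics/s1.png

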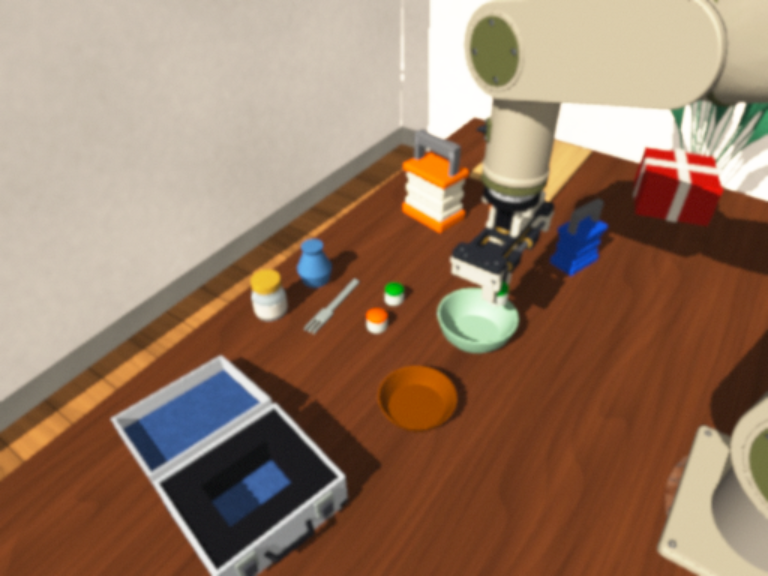

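Emit:
{"fn": "jog_arm", "kwargs": {
  "motion": [0.2,-0.007,0.006,0.06,0,0,0,0.2,-0.007,0.006,0.12,0,0,0,0.2,-0.007,0.006,0.16,0,0,0,0.2,-0.007,0.006,0.16,0,0,0,0.5,-0.007,0.006,0.16,0,0,0,0.5,-0.007,0.006,0.16,0,0,0,0.5,-0.007,0.006,0.16,0,0,0,0.5,-0.007,0.006,0.05,0,0,0]
}}

```text
t: 4.3
tool_pos: [0.4461, -0.0907, 0.066]
orientation: [-0.002, -3.134, -0.007]
force: [0.0, -0.3, -0.1]
opening: 0.0463
```

```bash
python3 plan.py .6263 -.0895 .09 90;python3 plan.py .6263 -.0895 .011 90;
```

```text
t 4.3 pos [ 0.4461 -0.0907  0.066 ] yang 89.93 tilt 0.52 open 0.0463 F [ 0.02 -0.3  -0.1 ]
shift [-0.36    0.003  -0.0508] turn [ 0.0027 -0.0051 -0.0007] rows>= 3.6
t 4.3 pos [ 0.4461 -0.0907  0.066 ] yang 89.93 tilt 0.52 open 0.0463 F [ 0.02 -0.3  -0.1 ]
shift [-0.3613  0.0023  0.1072] turn [ 0.0027 -0.0051 -0.0007] rows>= 3.8
```

Emit:
{"fn": "jog_arm", "kwargs": {
  "motion": [0.6,0,0.003,-0.05,0.002,-0.005,0,0.6,-0.09,0.003,-0.06,0.002,-0.005,0,0.6,-0.18,0.003,-0.06,0.002,-0.005,0,0.6,-0.27,0.003,-0.06,0.002,-0.005,0,0.6,-0.361,0.003,-0.05,0.002,-0.005,0,0.6,-0.361,0.003,-0.05,0.002,-0.005,0,0.6,-0.361,0.002,0.02,0.002,-0.005,0,0.6,-0.361,0.002,0.02,0.002,-0.005,0]
}}

```text
t: 5.1
tool_pos: [0.6233, -0.0892, 0.0505]
orientation: [-0.002, -3.135, -0.004]
force: [-1.0, 0.4, -0.8]
opening: 0.0557
```

```bash
python3 plan.py .6263 -.0895 .011 90; python3 - <<'E'
from h import *
from plant import *
c=read_camera("wrist");cv2.imwrite("pics/w3.png",c["frame"][:,:,::-1])
E
```

```text
t 5.1 pos [ 0.6233 -0.0892  0.0505] yang 89.93 tilt 0.43 open 0.0557 F [-1.    0.4  -0.78]
shift [-0.0065 -0.0009  0.0789] turn [ 0.0016 -0.0045 -0.0007] rows>= 0.8
```

View pics/w3.png

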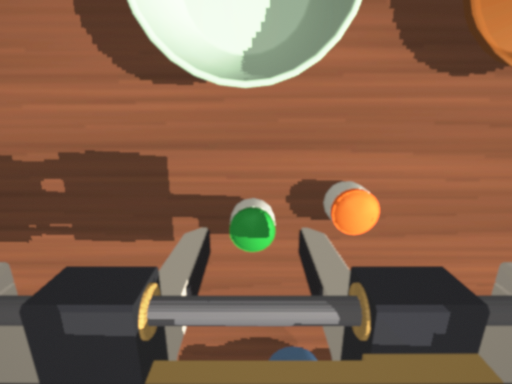

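Emit:
{"fn": "jog_arm", "kwargs": {
  "motion": [0.6,-0.006,0,0.04,0,0,0,0.6,-0.006,0,0.079,0,0,0,0.6,-0.006,0,0.079,0,0,0,0.2,-0.006,0,0.079,0,0,0,0.2,-0.006,0,0.079,0,0,0,0.2,-0.006,0,0.079,0,0,0,0.2,-0.006,0,0.0,0,0,0,0.2,-0.006,0,-0.1,0,0,0]
}}

```text
t: 5.95
tool_pos: [0.6249, -0.089, 0.1011]
orientation: [-0.002, -3.131, -0.005]
force: [0.4, -0.1, -0.2]
opening: 0.0321
```

```bash
python3 plan.py .486 -.094 .1 90;
```

```text
t 5.95 pos [ 0.6249 -0.089   0.1011] yang 89.92 tilt 0.65 open 0.0321 F [ 0.43 -0.1  -0.15]
shift [ 0.2777 -0.0105  0.0053] turn [ 0.0022 -0.0069 -0.0009] rows>= 2.8
```

Emit:
{"fn": "jog_arm", "kwargs": {
  "motion": [0.2,0.09,-0.01,0,0.002,-0.007,0,0.2,0.18,-0.01,0,0.002,-0.007,0,0.2,0.278,-0.01,0.005,0.002,-0.007,0,0.2,0.278,-0.01,0.005,0.002,-0.007,0,0.2,0.278,-0.01,0.005,0.002,-0.007,0]
}}

```text
t: 6.45
tool_pos: [0.485, -0.0937, 0.1008]
orientation: [0.003, 3.14, 0.0]
force: [-0.0, -0.4, 0.3]
opening: 0.032
```

```bash
python3 plan.py .486 -.094 .022 90; python3 - <<'E'
from h import *
from plant import *
c=read_camera("wrist");cv2.imwrite("pics/w4.png",c["frame"][:,:,::-1])
E
```

```text
t 6.45 pos [ 0.485  -0.0937  0.1008] yang 89.89 tilt 0.08 open 0.032 F [-0.01 -0.42  0.35]
shift [-0.0017 -0.0005  0.1575] turn [ 0.      0.0009 -0.0012] rows>= 1.6
```

View pics/w4.png

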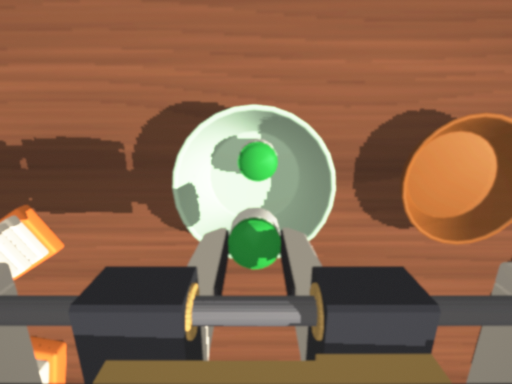

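The first light lies in the bowl (258,160) and the second is held at (255,243).

Emit:
{"fn": "jog_arm", "kwargs": {
  "motion": [0.2,-0.002,0,0.06,0,0,0,0.2,-0.002,0,0.12,0,0,0,0.2,-0.002,0,0.157,0,0,0,0.2,-0.002,0,0.157,0,0,0,0.5,-0.002,0,0.157,0,0,0,0.5,-0.002,0,0.157,0,0,0,0.5,-0.002,0,0.157,0,0,0,0.5,-0.002,0,0.04,0,0,0]
}}

```text
t: 7.3
tool_pos: [0.483, -0.0927, 0.0677]
orientation: [-0.003, -3.134, -0.005]
force: [1.0, 0.7, -0.9]
opening: 0.0465
```

```bash
python3 plan.py .613 -.0175 .09 90
```

```text
t 7.3 pos [ 0.483  -0.0927  0.0677] yang 89.9 tilt 0.49 open 0.0465 F [ 1.02  0.66 -0.88]
shift [-0.2593  0.1509 -0.0462] turn [ 0.0018 -0.0051 -0.0011] rows>= 3.0
```

Emit:
{"fn": "jog_arm", "kwargs": {
  "motion": [0.6,0,0,-0.06,0.002,-0.005,-0.001,0.6,-0.08,0.05,-0.06,0.002,-0.005,-0.001,0.6,-0.17,0.1,-0.06,0.002,-0.005,-0.001,0.6,-0.26,0.151,-0.05,0.002,-0.005,-0.001,0.6,-0.26,0.151,-0.04,0.002,-0.005,-0.001,0.6,-0.26,0.151,0.03,0.002,-0.005,-0.001,0.6,-0.26,0.151,0.03,0.002,-0.005,-0.001]
}}

```text
t: 8.0
tool_pos: [0.6096, -0.0169, 0.0475]
orientation: [0.001, -3.134, -0.001]
force: [-1.9, 0.2, -1.4]
opening: 0.0559
```

```bash
python3 plan.py .613 -.0175 .010 90; python3 - <<'E'
from h import *
from plant import *
c=read_camera("wrist");cv2.imwrite("pics/w5.png",c["frame"][:,:,::-1])
E
```

```text
t 8.0 pos [ 0.6096 -0.0169  0.0475] yang 90.02 tilt 0.45 open 0.0559 F [-1.86  0.17 -1.44]
shift [-0.0073 -0.0013  0.0749] turn [ 0.0003 -0.0049  0.0002] rows>= 0.8
```

View pics/w5.png

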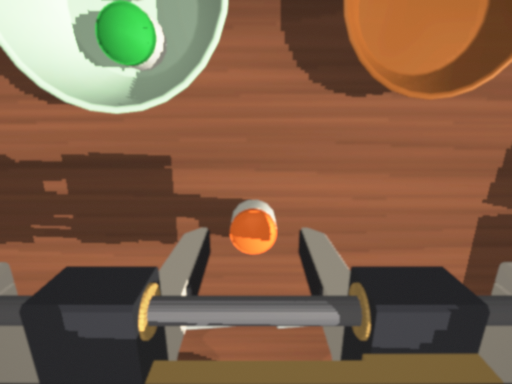

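The orange light is centred between the fingers at (253,225).

Emit:
{"fn": "jog_arm", "kwargs": {
  "motion": [0.6,-0.007,-0.001,0.04,0,-0.005,0,0.6,-0.007,-0.001,0.075,0,-0.005,0,0.6,-0.007,-0.001,0.075,0,-0.005,0,0.2,-0.007,-0.001,0.075,0,-0.005,0,0.2,-0.007,-0.001,0.075,0,-0.005,0,0.2,-0.007,-0.001,0.075,0,-0.005,0,0.2,-0.007,-0.001,0,0,-0.005,0,0.2,-0.007,-0.001,-0.1,0,-0.005,0]
}}

```text
t: 8.85
tool_pos: [0.6116, -0.0175, 0.0979]
orientation: [-0.0, -3.137, -0.001]
force: [0.4, -0.6, -0.1]
opening: 0.0325
```

```bash
python3 plan.py .4654 .0883 .1 90
```

```text
t 8.85 pos [ 0.6116 -0.0175  0.0979] yang 89.99 tilt 0.24 open 0.0325 F [ 0.36 -0.58 -0.09]
shift [ 0.2924  0.2115 -0.0028] turn [ 0.0006 -0.0026 -0.0001] rows>= 3.6
```

Emit:
{"fn": "jog_arm", "kwargs": {
  "motion": [0.2,0.07,0.05,0,0,-0.002,0,0.2,0.15,0.1,0,0,-0.002,0,0.2,0.22,0.16,0,0,-0.002,0,0.2,0.292,0.211,0,0,-0.002,0,0.2,0.292,0.211,0,0,-0.002,0,0.2,0.292,0.211,0,0,-0.002,0]
}}

```text
t: 9.45
tool_pos: [0.4657, 0.0886, 0.0996]
orientation: [-0.003, 3.14, 0.001]
force: [0.9, -0.0, 0.1]
opening: 0.0326
```

```bash
python3 plan.py .4654 .0883 .021 90; python3 - <<'E'
from h import *
from plant import *
c=read_camera("wrist");cv2.imwrite("pics/w6.png",c["frame"][:,:,::-1])
E
```

```text
t 9.45 pos [0.4657 0.0886 0.0996] yang 90.1 tilt 0.09 open 0.0326 F [ 0.87 -0.01  0.08]
shift [ 0.0008 -0.0007  0.1572] turn [0.0006 0.0008 0.0011] rows>= 1.6
```

View pics/w6.png

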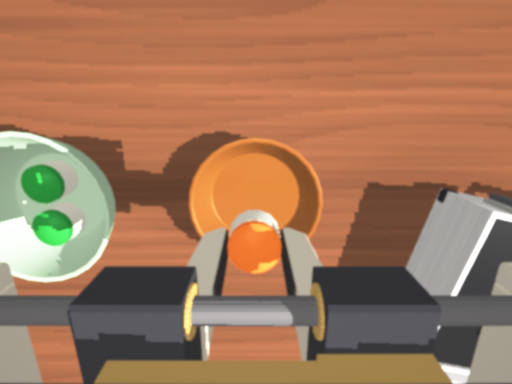

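Both green lights lie flat in the bowl at (42,183) and (53,228). The orange one is held at (254,247) above the dish.

Emit:
{"fn": "jog_arm", "kwargs": {
  "motion": [0.2,0.001,0,0.06,0,0,0,0.2,0.001,0,0.12,0,0,0,0.2,0.001,0,0.157,0,0,0,0.2,0.001,0,0.157,0,0,0,0.5,0.001,0,0.157,0,0,0,0.5,0.001,0,0.157,0,0,0,0.5,0.001,0,0.08,0,0,0,0.5,0.001,0,-0.1,0,0,0]
}}

```text
t: 10.3
tool_pos: [0.4644, 0.0877, 0.1095]
orientation: [0.001, -3.139, -0.001]
force: [1.2, 1.1, 0.5]
opening: 0.0466
```

```bash
python3 plan.py .5 -.15 .22 40
```

```text
t 10.3 pos [0.4644 0.0877 0.1095] yang 90.02 tilt 0.15 open 0.0466 F [1.25 1.09 0.53]
shift [-0.0704 -0.4754 -0.2214] turn [-4.000e-04 -1.600e-03  5.558e-01] rows>= 5.8
```

Emit:
{"fn": "jog_arm", "kwargs": {
  "motion": [0.5,0,0,-0.1,0,0,0.09,0.5,-0.02,-0.09,-0.18,0,0,0.18,0.5,-0.04,-0.18,-0.25,0,0,0.27,0.5,-0.05,-0.28,-0.26,0,0,0.36,0.5,-0.06,-0.38,-0.26,0,0,0.45,0.5,-0.07,-0.475,-0.26,0,0,0.556,0.5,-0.07,-0.475,-0.26,0,0,0.556,0.5,-0.07,-0.475,-0.26,0,0,0.556]
}}

```text
t: 11.1
tool_pos: [0.5001, -0.1521, 0.2404]
orientation: [-1.332, -2.844, 0.001]
force: [-0.4, 1.0, 0.3]
opening: 0.0465
```

```bash
python3 plan.py .535 -.332 .22 28.6; python3 - <<'E'
from h import *
from plant import *
import pickle,ov
s=read_state();c=read_camera("wrist");pickle.dump((s,c),open("w7.pkl","wb"))
im=c["frame"][:,:,::-1].copy();cv2.imwrite("pics/w7.png",im)
x,y,a=.535,-.332,np.radians(-61.4)
for q in[ov.box(x,y,a,.04,.027,0),ov.box(x,y,a,.04,.027,.084),ov.box(x,y,a,.037,.007,.127)]:
    cv2.polylines(im,[proj(c,q,s).astype(int)],True,(255,0,255),1)
cv2.imwrite("pics/w7o.png",im)
E
```

```text
t 11.1 pos [ 0.5001 -0.1521  0.2404] yang 39.82 tilt 0.06 open 0.0465 F [-0.39  1.    0.27]
shift [-0.321  -0.1767  0.0408] turn [-0.0007 -0.0002  0.1247] rows>= 3.7
```

View pics/w7o.png

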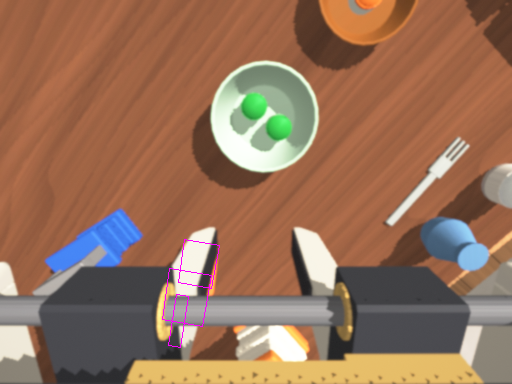

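```bash
python3 - <<'E'
from h import *
T=dict(np.load("top0.npz"));S=dict(np.load("side0.npz"))
def tri(a,b):
    P=[np.linalg.inv(pose(c))[:3] for c in(T,S)]
    n=[cv2.undistortPoints(np.array(p,float).reshape(1,1,2),K(c),c["dist_coeffs"]).reshape(2,1) for p,c in((a,T),(b,S))]
    X=cv2.triangulatePoints(P[0],P[1],*n);return (X[:3]/X[3]).ravel().round(4)
print("big",tri((398,169),(302,98)),tri((409.5,127),(280,88)))
# small lantern: bar ends top
# side c4: bar top near end (430,262)?; far end (412,213)
print(tri((350+76/3,110+361/3),(255+428/5,80+265/5)),tri((350+161/3,110+315/3),(255+412/5,80+213/5)))
# blue
print("blue",tri((350+215/3,110+528/3),(255+735/5,80+270/5)))
E
python3 - <<'E'
import cv2
im=cv2.imread("pics/side0.png");cv2.imwrite("pics/c5.png",cv2.resize(im[115:180,315:365],None,fx=9,fy=9,interpolation=cv2.INTER_CUBIC))
E
```

```text
big [ 0.654  -0.3315  0.1844] [ 0.753  -0.3681  0.1731]
[ 0.5154 -0.2908  0.1419] [ 0.5551 -0.3643  0.1232]
blue [ 0.3863 -0.4074  0.1246]
```

View pics/c5.png

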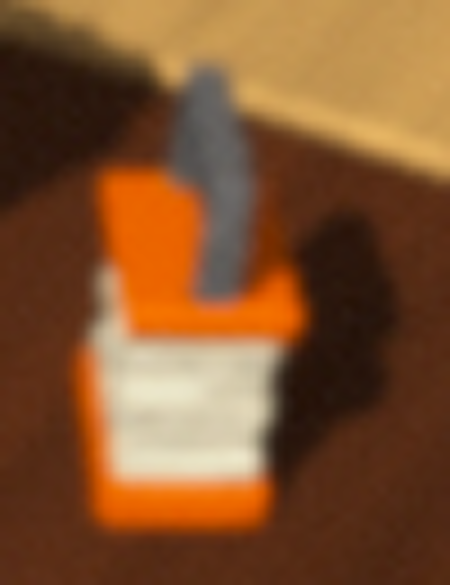

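```bash
python3 - <<'E'
from h import *
import ov
T=dict(np.load("top0.npz"));S=dict(np.load("side0.npz"))
from scipy.optimize import least_squares
p=lambda x,y,k,o:np.array([(x+.5)/k-.5+o[0],(y+.5)/k-.5+o[1]])
t=lambda x,y:p(x,y,3,(350,110)); s=lambda x,y:p(x,y,9,(315,115))
L=lambda X,Y,Z:(X,Y,Z)
# lantern -x end is toward (+y) robot-left; lx=-0.04 is nearer side cam
obs=[(T,t(28,345),(-.04,.027,.0)),(T,t(62,397),(-.04,-.027,.0)),(T,t(135,288),(.04,.027,.084)),(T,t(162,340),(.04,-.027,.084)),
(T,t(76,361),(-.037,0,.127)),(T,t(161,314),(.037,0,.127)),
(S,s(95,528),(-.04,.027,0)),(S,s(270,528),(-.04,-.027,0)),(S,s(98,172),(.04,.027,.084)),(S,s(212,65),(.037,0,.127))]
def X(q,l):
    c,n=np.cos(q[2]),np.sin(q[2]);return [q[0]+c*l[0]-n*l[1],q[1]+n*l[0]+c*l[1],l[2]]
f=lambda q:np.concatenate([proj(c,X(q,l))[0]-o for c,o,l in obs])
r=least_squares(f,[.535,-.332,np.radians(-61.4)],loss="soft_l1");print(r.x[:2],np.degrees(r.x[2]));print(f(r.x).reshape(-1,2).round(1).tolist())
E
```

```text
[ 0.53731141 -0.33284255] -57.791713785439235
[[-0.7, 0.2], [-1.2, 0.6], [-1.3, -0.2], [1.3, 1.4], [3.3, 0.3], [0.7, -0.5], [-0.2, -0.1], [-1.0, 0.3], [0.2, -0.2], [-1.0, -0.5]]
```

```bash
python3 plan.py .536 -.333 .225 30
```

```text
t 11.15 pos [ 0.5    -0.1504  0.2401] yang 39.95 tilt 0.09 open 0.0464 F [ 0.47  0.21 -1.72]
shift [-0.3262 -0.1793  0.0299] turn [-0.0006 -0.0009  0.1106] rows>= 3.7
```

Emit:
{"fn": "jog_arm", "kwargs": {
  "motion": [0.5,-0.08,-0.045,0.01,0,0,0.05,0.5,-0.16,-0.09,0.02,0,0,0.11,0.5,-0.24,-0.13,0.03,0,0,0.11,0.5,-0.326,-0.179,0.03,0,0,0.11,0.5,-0.326,-0.179,0.03,0,0,0.11,0.5,-0.326,-0.179,0.03,0,0,0.11]
}}

```text
t: 11.75
tool_pos: [0.5365, -0.3319, 0.2245]
orientation: [-1.566, -2.72, -0.001]
force: [0.1, 0.2, -0.7]
opening: 0.0468
```

```bash
python3 plan.py .536 -.333 .225 30; python3 - <<'E'
from h import *
from plant import *
import pickle,ov
s=read_state();c=read_camera("wrist");pickle.dump((s,c),open("w8.pkl","wb"))
k=3
im=cv2.resize(c["frame"][:,:,::-1],None,fx=k,fy=k,interpolation=cv2.INTER_CUBIC)
for (x,y,a),col in(((.535,-.332,np.radians(-61.4)),(255,0,255)),((.5373,-.3328,np.radians(-57.8)),(0,255,0))):
  for q in[ov.box(x,y,a,.04,.027,0),ov.box(x,y,a,.04,.027,.084),ov.box(x,y,a,.037,.007,.127)]:
    cv2.polylines(im,[((proj(c,q,s)+.5)*k).astype(int)],True,col,1)
cv2.imwrite("pics/w8o.png",im[130*k:330*k,130*k:390*k])
E
```

```text
t 11.75 pos [ 0.5365 -0.3319  0.2245] yang 30.12 tilt 0.17 open 0.0468 F [ 0.1   0.24 -0.74]
shift [-0.0014 -0.0019 -0.0011] turn [-0.0006 -0.0017  0.0014] rows>= 0.0
```

View pics/w8o.png

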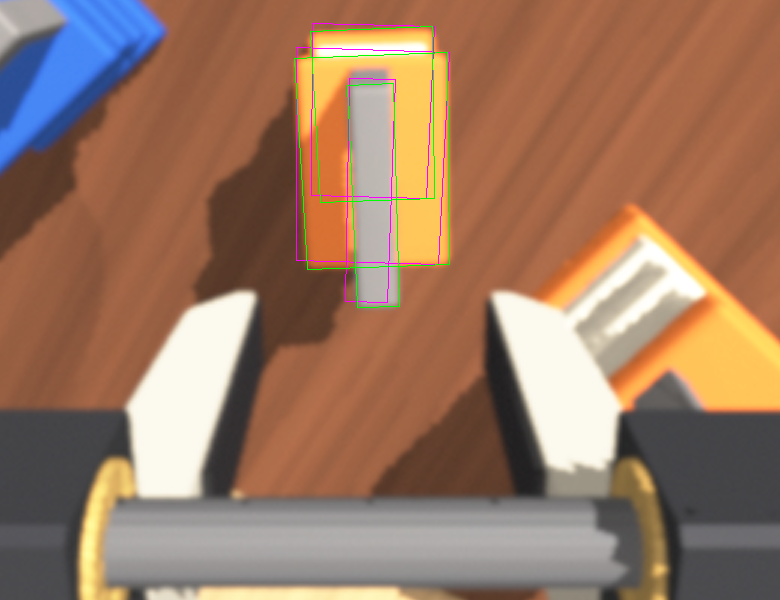

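The green outline (lantern at .537,-.333, -58°) coincides with the bar at (372,190) in the crop. I'll grip the bar now.

```bash
python3 plan.py .537 -.333 .15 32;python3 plan.py .537 -.333 .10 32
```

```text
t 11.8 pos [ 0.5366 -0.3312  0.2251] yang 30.17 tilt 0.12 open 0.0469 F [ 0.21 -0.52 -0.27]
shift [-0.0038 -0.0011  0.1501] turn [-0.0003 -0.0013 -0.0203] rows>= 1.5
t 11.8 pos [ 0.5366 -0.3312  0.2251] yang 30.17 tilt 0.12 open 0.0469 F [ 0.21 -0.52 -0.27]
shift [-0.004  -0.0011  0.2501] turn [-0.0003 -0.0013 -0.0203] rows>= 2.5
```

Emit:
{"fn": "jog_arm", "kwargs": {
  "motion": [0.5,-0.004,-0.001,0.08,0,-0.001,-0.02,0.5,-0.004,-0.001,0.15,0,-0.001,-0.02,0.5,-0.004,-0.001,0.21,0,-0.001,-0.02,0.5,-0.004,-0.001,0.25,0,-0.001,-0.02,0.5,-0.004,-0.001,0.25,0,-0.001,-0.02,0.5,-0.004,-0.001,0.25,0,-0.001,-0.02]
}}

```text
t: 12.4
tool_pos: [0.5377, -0.3315, 0.1013]
orientation: [1.521, 2.749, -0.0]
force: [0.2, 0.8, -0.0]
opening: 0.0462
```

Emit:
{"fn": "jog_arm", "kwargs": {
  "motion": [0.02,0,0,0,0,0,0,0.02,0,0,0,0,0,0,0.02,0,0,0,0,0,0,0.02,0,0,0,0,0,0,0.02,0,0,0,0,0,0,0.02,0,0,0,0,0,0],
  "grip_force": 40
}}

```text
t: 13.0
tool_pos: [0.5377, -0.3317, 0.1016]
orientation: [1.521, 2.749, -0.0]
force: [-0.6, 0.1, 2.6]
opening: 0.0138
```

```bash
python3 plan.py .537 -.333 .24 32; python3 - <<'E'
from h import *
from plant import *
c=read_camera("side");cv2.imwrite("pics/s2.png",cv2.resize(c["frame"][90:270,200:440,::-1],None,fx=3.3,fy=3.3))
E
```

```text
t 13.0 pos [ 0.5377 -0.3317  0.1016] yang 32.09 tilt 0.02 open 0.0138 F [-0.65  0.1   2.6 ]
shift [-0.0015 -0.0026 -0.2768] turn [0.     0.0003 0.001 ] rows>= 2.8
```

View pics/s2.png

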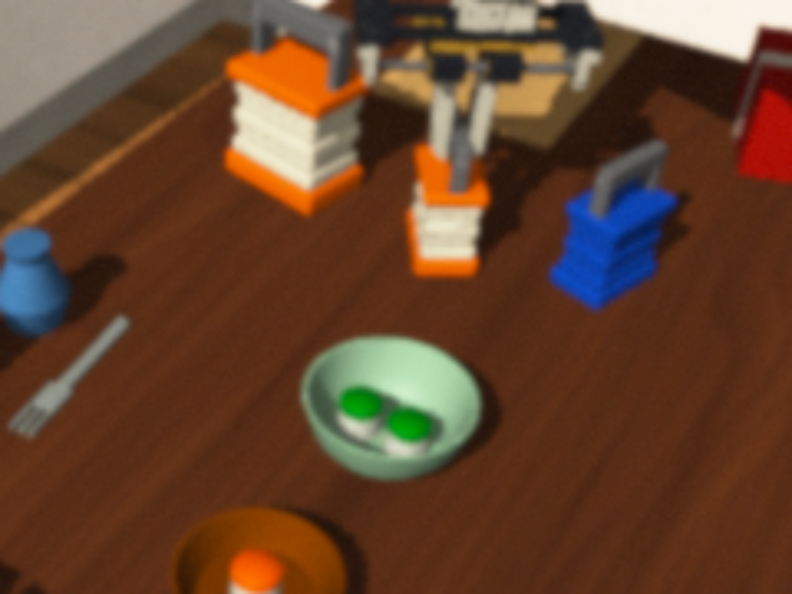

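All three lights are in place and the bar is gripped at 13.8 mm, so I'll lift straight up.

Emit:
{"fn": "jog_arm", "kwargs": {
  "motion": [0.02,0,0,-0.03,0,0,0,0.02,0,0,-0.08,0,0,0,0.02,0,0,-0.14,0,0,0,0.02,0,0,-0.2,0,0,0,0.02,0,0,-0.26,0,0,0,0.02,0,0,-0.3,0,0,0,0.02,0,0,-0.3,0,0,0,0.02,0,0,-0.3,0,0,0]
}}

```text
t: 13.85
tool_pos: [0.5377, -0.3317, 0.2516]
orientation: [1.521, 2.748, -0.0]
force: [0.6, -0.2, -2.7]
opening: 0.0137
```

```bash
python3 plan.py .54 0 .25 10; python3 - <<'E'
from h import *
from plant import *
c=read_camera("side");cv2.imwrite("pics/s3.png",cv2.resize(c["frame"][60:240,240:440,::-1],None,fx=3.3,fy=3.3))
E
```

```text
t 13.85 pos [ 0.5377 -0.3317  0.2516] yang 32.09 tilt 0.04 open 0.0137 F [ 0.6  -0.21 -2.75]
shift [0.5596 0.3562 0.0028] turn [2.000e-04 4.000e-04 2.454e-01] rows>= 6.6
```

View pics/s3.png

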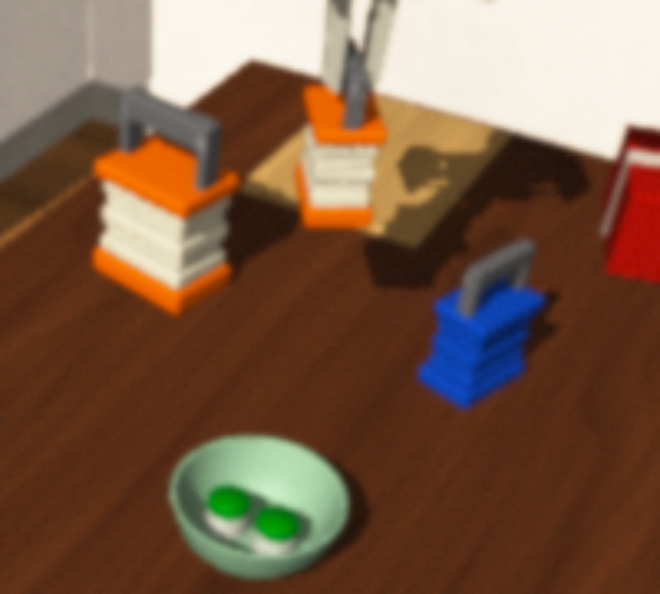

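Emit:
{"fn": "jog_arm", "kwargs": {
  "motion": [0.02,0.04,0.025,0,0,0,0.02,0.02,0.1,0.064,0,0,0,0.05,0.02,0.17,0.108,0,0,0,0.08,0.02,0.24,0.153,0,0,0,0.11,0.02,0.31,0.197,0,0,0,0.14,0.02,0.38,0.242,0,0,0,0.17,0.02,0.45,0.286,0,0,0,0.2,0.02,0.52,0.331,0,0,0,0.23]
}}

```text
t: 14.7
tool_pos: [0.5379, -0.0213, 0.2481]
orientation: [-1.99, -2.425, 0.003]
force: [1.3, -0.4, -1.7]
opening: 0.0133
```

```bash
python3 plan.py .552 .3368 .25 -12.8
```

```text
t 14.7 pos [ 0.5379 -0.0213  0.2481] yang 11.27 tilt 0.29 open 0.0133 F [ 1.31 -0.41 -1.68]
shift [ 0.697   0.1676 -0.003 ] turn [-0.0031 -0.0009  0.2674] rows>= 7.2
```

Emit:
{"fn": "jog_arm", "kwargs": {
  "motion": [0.02,0.09,0.022,0,-0.003,-0.001,0.04,0.02,0.18,0.043,0,-0.003,-0.001,0.08,0.02,0.27,0.065,0,-0.003,-0.001,0.12,0.02,0.36,0.087,0,-0.003,-0.001,0.16,0.02,0.45,0.108,0,-0.003,-0.001,0.2,0.02,0.54,0.13,0,-0.003,-0.001,0.24,0.02,0.62,0.149,0,-0.003,-0.001,0.267,0.02,0.66,0.159,0,-0.003,-0.001,0.267]
}}

```text
t: 15.5
tool_pos: [0.5496, 0.3209, 0.2455]
orientation: [-2.452, -1.961, 0.006]
force: [0.2, -0.3, -2.9]
opening: 0.0134
```

```bash
python3 plan.py .552 .3368 .21 -12.8
```

```text
t 15.5 pos [0.5496 0.3209 0.2455] yang -12.7 tilt 0.25 open 0.0134 F [ 0.23 -0.32 -2.94]
shift [ 0.0322 -0.0019  0.071 ] turn [-0.0024  0.0013  0.0011] rows>= 0.8
```

Emit:
{"fn": "jog_arm", "kwargs": {
  "motion": [0.02,0.016,-0.001,0.02,-0.002,0.001,0.001,0.02,0.032,-0.002,0.05,-0.002,0.001,0.001,0.02,0.032,-0.002,0.07,-0.002,0.001,0.001,0.02,0.032,-0.002,0.071,-0.002,0.001,0.001,0.02,0.032,-0.002,0.071,-0.002,0.001,0.001,0.02,0.032,-0.002,0.071,-0.002,0.001,0.001]
}}

```text
t: 16.1
tool_pos: [0.5525, 0.3359, 0.2108]
orientation: [2.456, 1.959, 0.0]
force: [0.3, 0.4, -1.5]
opening: 0.0135
```

```bash
python3 plan.py .552 .3368 .176 -12.8; cat > chk.py <<'E'
from h import *
from plant import *
import ov,sys,pickle
n=sys.argv[1]
s=read_state();p=s["tool_pos"];RT=R.from_rotvec(s["orientation"]).as_matrix()
a=np.arctan2(RT[1,1],RT[0,1])-np.pi/2
k=4;D={}
for nm,roi in(("top",(65,130,130,130)),("side",(70,200,170,150)),("wrist",(128,100,256,190))):
    s=read_state();c=read_camera(nm);D[nm]=(s,c)
    kk=3 if nm=="wrist" else k
    im=cv2.resize(c["frame"][:,:,::-1],None,fx=kk,fy=kk,interpolation=cv2.INTER_CUBIC)
    x,y,z=p;z-=.1016
    for q in[ov.box(x,y,a,.04,.027,z),ov.box(x,y,a,.04,.027,z+.084),ov.box(x,y,a,.037,.007,z+.127)]:
        cv2.polylines(im,[((proj(c,q,s)+.5)*kk).astype(int)],True,(0,255,0),1)
    cs=(.552,.3368,np.radians(-12.8))
    for q in[ov.box(*cs,.035,.048,.06),ov.box(*cs,.075,.09,.064)]:
        cv2.polylines(im,[((proj(c,q,s)+.5)*kk).astype(int)],True,(255,0,255),1)
    x,y,w,h=roi;cv2.imwrite(f"pics/{n}_{nm}.png",im[y*kk:(y+h)*kk,x*kk:(x+w)*kk])
pickle.dump(D,open(n+".pkl","wb"))
E
python3 chk.py k1
```

```text
t 16.1 pos [0.5525 0.3359 0.2108] yang -12.86 tilt 0.02 open 0.0135 F [ 0.32  0.36 -1.5 ]
shift [ 0.0015 -0.0015  0.0696] turn [ 0.0002 -0.0001 -0.0007] rows>= 0.7
```

View pics/k1_top.png

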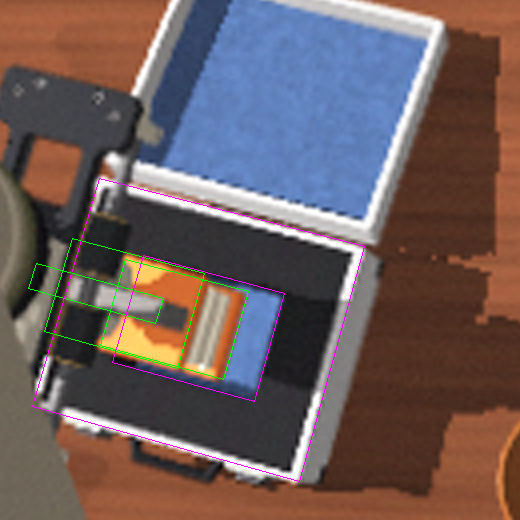

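View pics/k1_side.png

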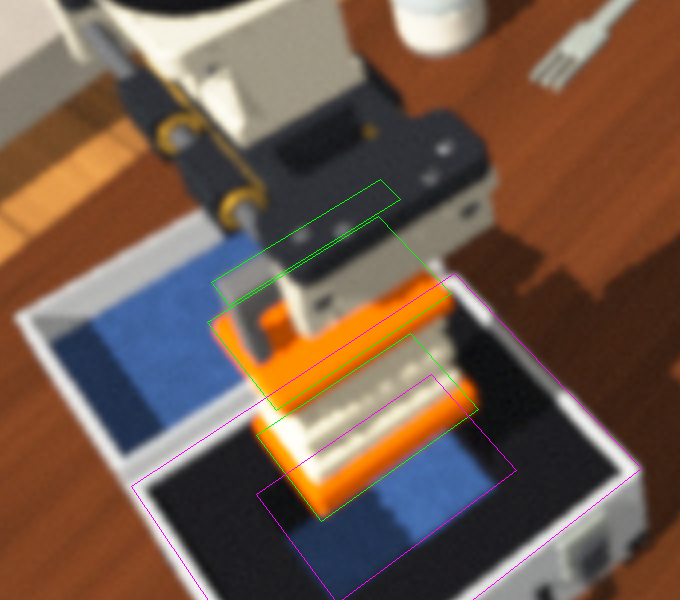

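View pics/k1_wrist.png

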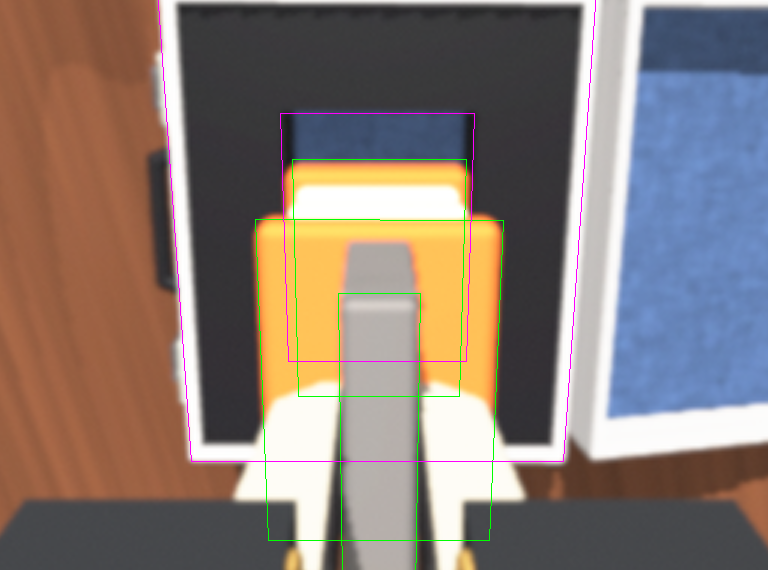

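Overlays in all three views match the lantern (base edge at (478,400) in the side crop) and the case rim to within 1–2 mm. Now I'll lower it.

Emit:
{"fn": "jog_arm", "kwargs": {
  "motion": [0.02,0.001,-0.001,0.02,0,0,0,0.02,0.002,-0.001,0.04,0,0,0,0.02,0.002,-0.001,0.06,0,0,0,0.02,0.002,-0.001,0.07,0,0,0,0.02,0.002,-0.001,0.07,0,0,0,0.02,0.002,-0.001,0.07,0,0,0,0.02,0.002,-0.001,0.07,0,0,0]
}}

```text
t: 16.95
tool_pos: [0.5526, 0.3377, 0.1767]
orientation: [2.455, 1.959, 0.003]
force: [-1.2, 0.2, -0.9]
opening: 0.0134
```

```bash
python3 plan.py .552 .3368 .176 -12.8; python3 chk.py k2; python3 - <<'E'
import pickle,cv2
D=pickle.load(open("k2.pkl","rb"));cv2.imwrite("pics/s4.png",cv2.resize(D["side"][1]["frame"][:,:,::-1],None,fx=1.5,fy=1.5))
E
```

```text
t 16.95 pos [0.5526 0.3377 0.1767] yang -12.83 tilt 0.1 open 0.0134 F [-1.18  0.15 -0.9 ]
shift [-0.002  -0.0008  0.0014] turn [ 0.0009 -0.0007 -0.0003] rows>= 0.0
```

View pics/k2_top.png

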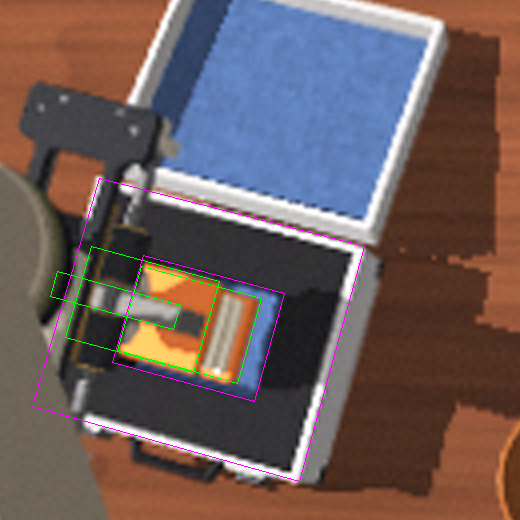

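View pics/k2_side.png

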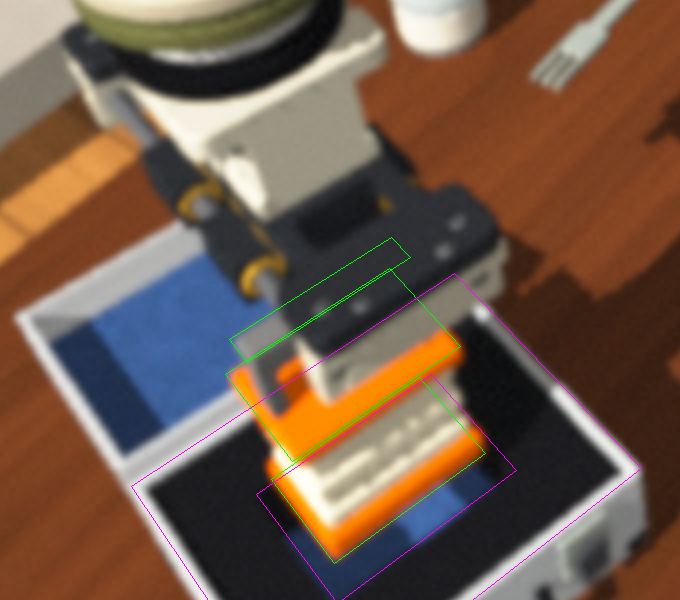

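View pics/k2_wrist.png

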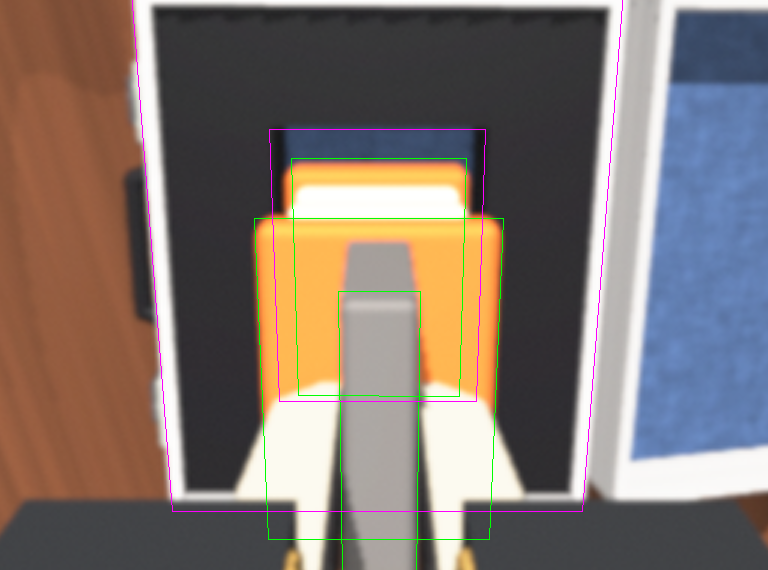

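View pics/s4.png

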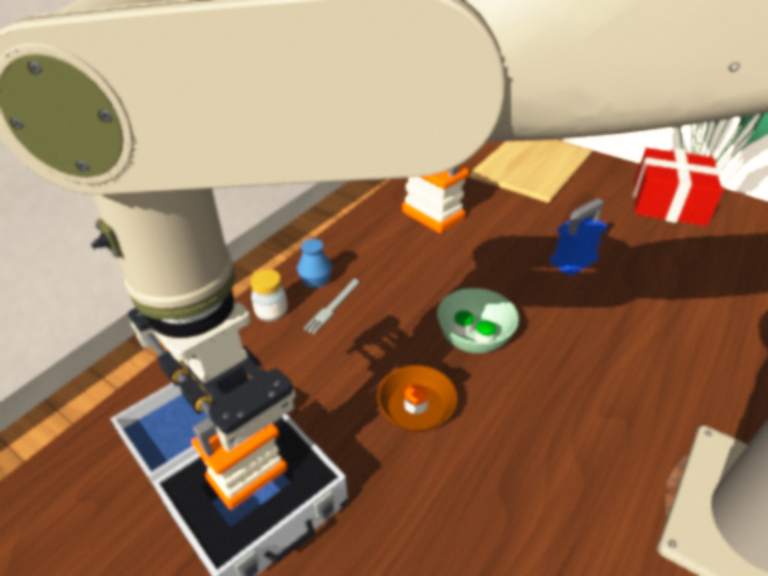

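Emit:
{"fn": "jog_arm", "kwargs": {
  "motion": [0.02,-0.001,-0.001,0.001,0,0,0,0.02,-0.001,-0.001,0.001,0,0,0,0.02,-0.001,-0.001,0.001,0,0,0,0.02,-0.001,-0.001,0.001,0,0,0,0.02,-0.001,-0.001,0.001,0,0,0,0.02,-0.001,-0.001,0.001,0,0,0]
}}

```text
t: 17.7
tool_pos: [0.552, 0.3373, 0.1762]
orientation: [2.455, 1.959, 0.003]
force: [-0.0, -0.2, -1.7]
opening: 0.0136
```

```bash
python3 plan.py .552 .3368 .176 -12.8; python3 -c "
from plant import *
print(abs(read_state()['dq']).max());print(close_job())"
```

```text
t 17.7 pos [0.552  0.3373 0.1762] yang -12.83 tilt 0.1 open 0.0136 F [-0.02 -0.25 -1.69]
shift [-0.001   0.0002  0.0003] turn [ 0.0009 -0.0007 -0.0003] rows>= 0.0
0.001551803147336642
the job is handed in; nothing more can be done
None
```

I sorted the lights and handed the job in at 17.7 s, still holding the small orange lantern over the recess. The hand-in gave no verdict.

- **Lights:** the last pictures show both green ones flat in the bowl and the orange one in the dish. The bowl, dish, fork, vase and jar looked unmoved by eye; I did not measure their final positions.
- **Lantern:** it is upright and lined up with the recess. The tool is within 1 mm of the measured recess centre, with yaw and tilt within 0.1°. I worked out the underside as about 15 mm above the foam.
- **Contact:** the arm is still. The tool force is only about the lantern's weight, so I saw no sign of touching. The overlays in the three cameras agree with this.
- **What disagreed:**
  - My first by-hand angle for the lantern was about 3.5° off. I corrected it with a fit, checked in the wrist camera, before gripping.
  - On the first light, the tool stopped 4 mm short with 7 N upward, so the fingers probably touched the sideboard lightly. I aimed higher for the other two.
  - In the last pictures the lantern's base looks about 1 mm to one side of the tool, and the wrist-camera overlay is about 3 pixels off at the near rim of the case. The other two views fit.

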